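# Brush out the tall beaker, then hold the brush in the ultrasonic bath

## Task

Take the flat blue-handled brush from its stand and brush out the tall beaker on the drip tray: bristles to the bottom, up past half its height and to the bottom again, leaving the beaker standing in its place. Then pass the brush upright, bristles first, through the slot in the ultrasonic bath's cover until all its bristles are in the tank below the cover, clear of the tank floor. Finish holding it steady there by the handle, its weight not resting on bath or cover, the other things on the bench undisturbed.

Things in the scene. Friction and masses are not known exactly. Their poses are not given: they have to be found in the camera images.
- brush: flat brush 176 mm long, about 90 g, upright in the stand. Origin: centre of the bristle ends; z up the handle, x thin way, y wide way. Cream bristles z 0-40 mm: stiff core 42 wide, 12 thick, with fine ones fanning to 51 that give way freely; steel ferrule z 40-70, 44 by 14, its largest section; blue shoulder to z 81, 34 wide; blue handle to z 176, 24 wide, 14 thick
- brush_grip (a point): where to grip the brush: on the handle, 140 mm above the bristle ends and 36 mm below the handle's end, across the 14 mm thickness; axes as the brush's
- stand: white plastic brush stand fixed to the bench, block 56 mm (x) by 86 mm (y) by 60 mm high, base plate 76 by 106 by 6 mm. Origin at the centre of its underside. Pocket in its top 20 mm (x) by 50 mm (y), floor 10 mm above the bench; the brush stands on that floor, x and y along those of the stand
- tray: low aluminium drip tray fixed on the bench, 230 by 230 mm, origin at the centre of its underside, floor 4 mm thick; side rails 34 mm high at its y = +-113 mm, lips 12 mm high at x = +-113 mm. It and the bath may stand on either side of the bench
- beaker: the taller, narrower of two clear glass beakers: 60 mm outer diameter, 120 mm high, 130 g, loose on the drip tray. Origin at the centre of its underside, z up. Wall 3 mm, straight (54 mm inside); inner floor 4 mm above the origin
- bath_slot (a point): centre of the slot in the bath's cover, at the cover's top face, 155 mm above the bench. x is the slot's narrow way, 18 mm, y its long way, 48 mm: 2 mm clearance each side of the ferrule; 2 mm chamfer at the mouth; z up. Cover 10 mm thick. Below it is the open tank, its floor 95 mm below this point
- bath: steel ultrasonic bath with blue control panel, fixed, 160 mm (x) by 230 mm (y), 155 mm to the top of its pale cover. Origin at the centre of its underside, axes as those of the slot, which is at its middle with a flat dark border. Two black knobs 28 mm wide stand 20 mm above the cover at y = +-88 mm
- squat_beaker: bystander: squat clear glass beaker, 72 mm diameter, 85 mm high, loose on the drip tray; origin at the centre of its underside
- spatula: bystander: spatula with black handle and steel blade, 150 mm long, lying loose on the drip tray
- amber_bottle: bystander: amber bottle with black cap, 66 mm diameter, 150 mm high, loose; origin at the centre of its underside
- tablet_jar: bystander: white jar with red lid, 66 mm diameter, 85 mm high, loose; origin at the centre of its underside
- wash_bottle: bystander: clear plastic bottle with blue cap, 68 mm diameter, 170 mm high, loose; origin at the centre of its underside
- tip_box: bystander: pale blue pipette-tip box with clear lid, 80 by 120 by 61 mm, loose; origin at the centre of its underside
Things that resemble listed ones, but are neither listed nor needed, are in the scene too. Of the things that look like the brush, the larger one is meant. What is shaped like the beaker but yellow is not meant.

How it is judged (in metres and radians):
On the way, in this order (a step that is already met when the one before it is completed fails the run):
1. the brush is drawn out of its stand (z of brush in the frame of stand above 0.07 m), for 0.1 s.
2. the bristle ends are down at the bottom of the tall beaker (within 20 mm of its inner floor) (horizontal distance between brush and beaker below 0.022 m and z of brush in the frame of beaker below 0.024 m), for 0.1 s.
3. the bristle ends are drawn up by half the beaker's height (more than 56 mm above the inner floor), still over the beaker (horizontal distance between brush and beaker below 0.022 m and z of brush in the frame of beaker above 0.06 m), for 0.05 s.
4. the bristle ends are down at the bottom of the tall beaker a second time (all of step 2), for 0.1 s.
At the end, for the whole second after the job is handed in: Brush held upright (within 8 degrees) through the slot, at rest: bristle ends 50 to 92 mm below the cover top (tank floor at 95) and within 12 mm of the slot axis, pressing on the bath with under 8 N. Tall beaker upright, within 50 mm of its place (z of brush in the frame of bath_slot between -0.092 and -0.05 m and horizontal distance between brush and bath_slot below 0.012 m and angle between the y axis of brush and the y axis of bath_slot, either way round below 0.3 rad and angle between brush's own z axis and vertical below 0.15 rad and contact force between the fingers and brush above 2 N and contact force between brush and bath below 8 N and linear speed of brush below 0.02 m/s and angular speed of brush below 0.2 rad/s and angle between beaker's own z axis and vertical below 0.1 rad and distance of beaker from where it was at the start of the episode below 0.05 m); the arm keeps its last pose, push and grip.
It fails at once if the tall beaker is tipped by more than 20 degrees (angle between beaker's own z axis and vertical above 0.35 rad).
It fails at once if another thing on the bench (squat beaker, spatula, bottles, jar, tip box) is pushed by more than 30 mm (distance of any of squat_beaker, spatula, amber_bottle, tablet_jar, wash_bottle, tip_box from where it was at the start of the episode above 0.03 m).
It also fails if it takes over 61 s, if anything falls off the work surface, if the arm or the gripper's body presses on something with over 40 N, if the wrist force passes 120 N, or if a joint passes its speed limit or range.

## Robot

A 6-joint arm with a two-finger parallel gripper is mounted at the origin on the work surface. World frame = base frame: x ahead of the robot, y to its left, z up, the work surface at z = 0. Lengths are in m, angles in degrees, forces in N, time in s.
With the tool pointing down it reaches from about 0.4 to 0.825 m from the base axis. Payload 7 kg.
Tool frame: the origin (TCP) lies on the centre line of the jaws, within the pads' length; the fingertips stand 8 mm ahead of it and the grasp point (between the pads) lies 11 mm behind it; z points along the fingers, y is the line along which they close (so a half turn about z gives the same grasp; the last joint's range is limited). The gripper opens to 88 mm and grips with 3 to 60 N. Pads are 19 mm wide; open, the fingers measure 130 mm over their backs; the gripper's body (78 mm by 193 mm) begins 47 mm behind the grasp point.
Start: joints at [-52.42, 20.546, 0.682, 0, -70.136, -16.507], TCP at [0.243, -0.63, 0.235] pointing down, gripper open.
Joint ranges: [-176.03, 176.03], [-82.01, 121.73], [-58.28, 71.71], [-173.87, 95.51], [-174.79, -0.11], [-173.66, 173.66]. Speed limits (degrees/s): [136.94, 136.94, 172.46, 180, 180, 180].

## Interface

Orientations are given as [roll, pitch, yaw] about the fixed x, y, z axes, in that order (R = Rz(yaw) Ry(pitch) Rx(roll)).
In Python, from plant import r gives the robot as it stands.
- The arm moves only by the tool carry_out, never from a script. Its argument "targets" is a list of rows, each a list of 6 numbers: the shift along the tool's x, y, z scaled (see below), then the turn, a rotation vector about the tool's x, y, z scaled (see below). A call has 1 to 5 rows; each row shifts and turns the commanded pose from where the row before left it, along the tool's axes as they then stand; what a row does not reach is not made up. The controller multiplies each number of a shift by 0.5 m and each number of a turn by 60 degrees. A row lasts 1/8 s, in which the tool goes at most 62.5 mm and 10.7 degrees, less where a joint would pass 70% of its speed; a pose out of reach is approached as far as the arm can. A call with a number of a shift or a turn outside -1 to 1 is refused whole. A call with a gripper value outside its range is refused whole. "hand" is the opening, from 0 (shut) to 1 (fully open), set as the call begins (left out, the last holds). The fingers move at their own pace and stop on an object; "squeeze" is the grip in N (left out, the last holds). Time passes only in rows, so rows that do not move let the fingers close. It gives the time, the measured TCP pose, the force, the opening and the grip force at its end, in the units of the state.
- r.get_state(): the state, without advancing time (a new reading comes with each control period).
- r.capture(name): name is "side" or "top"; returns the picture (384x512x3 uint8, red, green, blue); there is no depth.
- r.camera_info(name): a dict with "K" (3x3 intrinsics, pixels), "distortion" ([k1, k2, p1, p2, k3] as OpenCV has them; the pictures are not rectified), "eye" and "attitude" of the camera in the world. Camera axes: x right, y down, z forward; pixel columns grow to the right and rows downward; lengths in m; the calibration is good to about 2 mm. A picture is of the moment at which its call begins. camera_info takes no time and is no camera call.
- r.close_job(): hands the job in; it is judged then, once.
The state is a dict: "time_s": time; "joints": joint angles; "qd": joint speeds; "joint_torque": joint torques, N m; "tcp_pos": TCP position; "eef_rot": TCP orientation; "contact_force": force on the tool from outside, world axes, zero at the start; "moment": the same for the moment, N m; "gripper_width": finger opening in m; "gripper_force": force on a finger pad.
Only numpy, scipy, OpenCV 4.12 (cv2) and the standard library are available. Lean on these libraries where they do the work, as an engineer would, in place of code of your own. Each camera call takes 0.05 s, during which the arm holds its last target. There are 200 camera calls.

## Working session

There is one attempt and no reset: what is moved stays moved. The work goes in short steps, Python scripts to look and compute and a tool call to move; the robot and the scene stay as the last step left them, time stands still between calls to the robot, and variables do not carry over. Pictures are saved under pics/ and viewed, at most 10 in all, crops included, and the job is handed in when it is done.

Besides the shell and the picture viewer there is one more tool, called after "Emit:" as name(argument=value, ...), one argument or row to a line, values as JSON. carry_out: Moves the arm, as the interface text tells. Its arguments: {"type":"object","properties":{"targets":{"type":"array","items":{"type":"array","items":{"type":"number","minimum":-1,"maximum":1}}},"hand":{"type":"number"},"squeeze":{"type":"number"}},"required":["targets"]}

```bash
mkdir -p pics
python3 - <<'E'
from plant import r
import cv2
for n in ("side","top"):
    im=r.capture(n); cv2.imwrite(f"pics/{n}0.png",im[:,:,::-1]); 
    cv2.imwrite(f"pics/{n}0b.png",cv2.resize(im[:,:,::-1],(800,600),interpolation=cv2.INTER_CUBIC))
    print(n,r.camera_info(n))
print(r.get_state())
E
```

```text
side {'K': array([[393.68858953,   0.        , 257.95742772],
       [  0.        , 393.68858953, 188.3796953 ],
       [  0.        ,   0.        ,   1.        ]]), 'distortion': array([-0.02937846,  0.        ,  0.        ,  0.        ,  0.        ]), 'eye': array([0.46712726, 0.80616273, 0.55241293]), 'attitude': array([-118.04246937,    1.31072769, -175.19319223])}
top {'K': array([[350.44389088,   0.        , 255.0135222 ],
       [  0.        , 350.44389088, 187.99346641],
       [  0.        ,   0.        ,   1.        ]]), 'distortion': array([0.00575424, 0.        , 0.        , 0.        , 0.        ]), 'eye': array([0.39697705, 0.02305813, 0.9749346 ]), 'attitude': array([-170.76140186,   -1.98328275,  -90.48051244])}
{'time_s': 0.1, 'joints': array([-5.24218314e+01,  2.05874019e+01,  6.39308489e-01, -1.75515543e-02,
       -7.01383992e+01, -1.65064892e+01]), 'qd': array([ 0.07315564, -0.02092405,  0.13795196,  0.06231534,  0.01750173,
       -0.10919987]), 'joint_torque': array([ 4.19589669e-04, -5.84165275e+01,  2.93752688e+01,  7.01544285e+00,
        1.01574662e-02, -5.31738715e-05]), 'tcp_pos': array([ 0.24249514, -0.6294669 ,  0.23371834]), 'eef_rot': array([ 1.79912384e+02, -8.75628993e-03, -1.58934289e+02]), 'contact_force': array([-0.43777036,  0.40190325,  0.14632215]), 'moment': array([-0.03010116,  0.03949569,  0.01142062]), 'gripper_force': 0.0, 'gripper_width': 0.0875193211858917}
```

View pics/side0b.png

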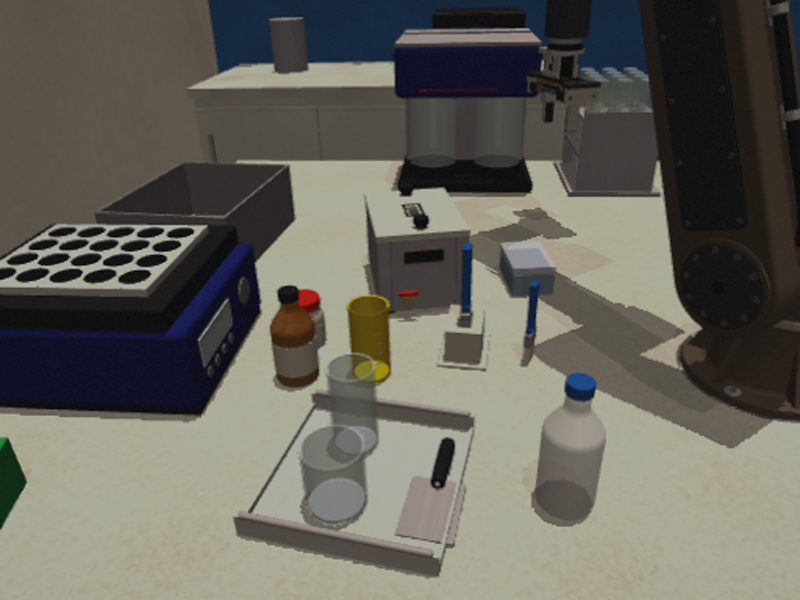

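View pics/top0b.png

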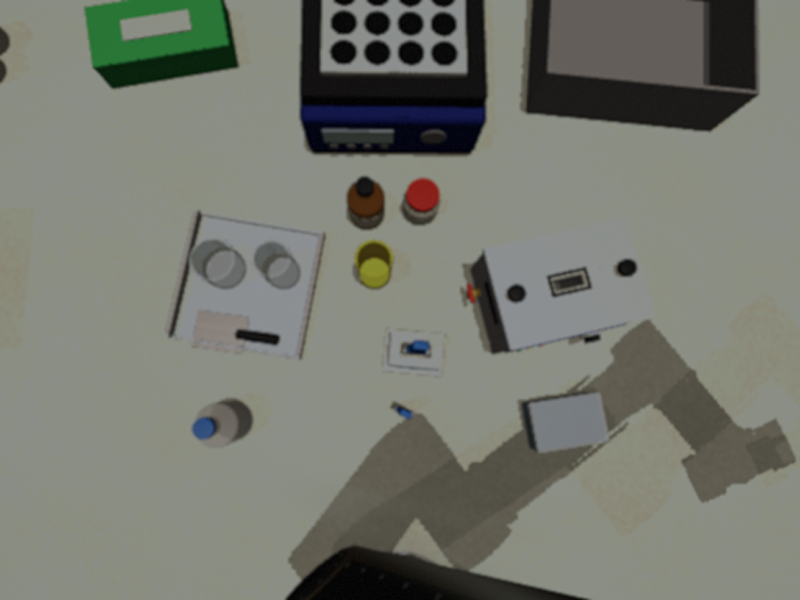

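The side view shows the brush (466,245 handle top; stand at 465,340), tall beaker rim (352,370) and slot (413,210). The top view shows the brush at (417,347), tall beaker at (277,265), slot at (570,282) and tray at (245,285). I'll zoom in on these.

Run:
```python
import cv2,numpy as np
T=cv2.imread("pics/top0.png");S=cv2.imread("pics/side0.png")
def crop(I,x,y,w,h,s):
    c=cv2.resize(I[y:y+h,x:x+w],None,fx=s,fy=s,interpolation=cv2.INTER_CUBIC)
    for k in range(0,w,10): cv2.putText(c,str(x+k),(k*s,8),0,.3,(0,0,255),1); cv2.line(c,(k*s,10),(k*s,14),(0,0,255),1)
    for k in range(10,h,10): cv2.putText(c,str(y+k),(0,k*s),0,.3,(0,0,255),1); cv2.line(c,(20,k*s),(24,k*s),(0,0,255),1)
    return c
a=np.hstack([crop(T,240,205,50,40,8),crop(T,335,165,50,40,8)])
cv2.imwrite("pics/c1.png",np.vstack([a,np.hstack([crop(T,150,145,66,46,6),crop(S,235,118,66,46,6)])]))
cv2.imwrite("pics/c2.png",np.hstack([crop(S,275,150,50,90,6),crop(S,195,215,50,90,6)]))
```

```text
Traceback (most recent call last):
ValueError: all the input array dimensions except for the concatenation axis must match exactly, but along dimension 1, the array at index 0 has size 800 and the array at index 1 has size 792
```

Run:
```python
import cv2,numpy as np
T=cv2.imread("pics/top0.png");S=cv2.imread("pics/side0.png")
def crop(I,x,y,w,h,s):
    c=cv2.resize(I[y:y+h,x:x+w],None,fx=s,fy=s,interpolation=cv2.INTER_CUBIC)
    for k in range(0,w,10): cv2.putText(c,str(x+k),(k*s,8),0,.3,(0,0,255),1); cv2.line(c,(k*s,10),(k*s,14),(0,0,255),1)
    for k in range(10,h,10): cv2.putText(c,str(y+k),(0,k*s),0,.3,(0,0,255),1); cv2.line(c,(20,k*s),(24,k*s),(0,0,255),1)
    return c
a=np.hstack([crop(T,240,205,50,40,8),crop(T,335,165,50,40,8)])
b=np.hstack([crop(T,150,145,66,46,6),crop(S,235,118,66,46,6)])
cv2.imwrite("pics/c1.png",np.vstack([a[:,:792],b]))
cv2.imwrite("pics/c2.png",np.hstack([crop(S,275,150,50,90,6),crop(S,195,215,50,90,6)]))
```

```text
(no output)
```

View pics/c1.png

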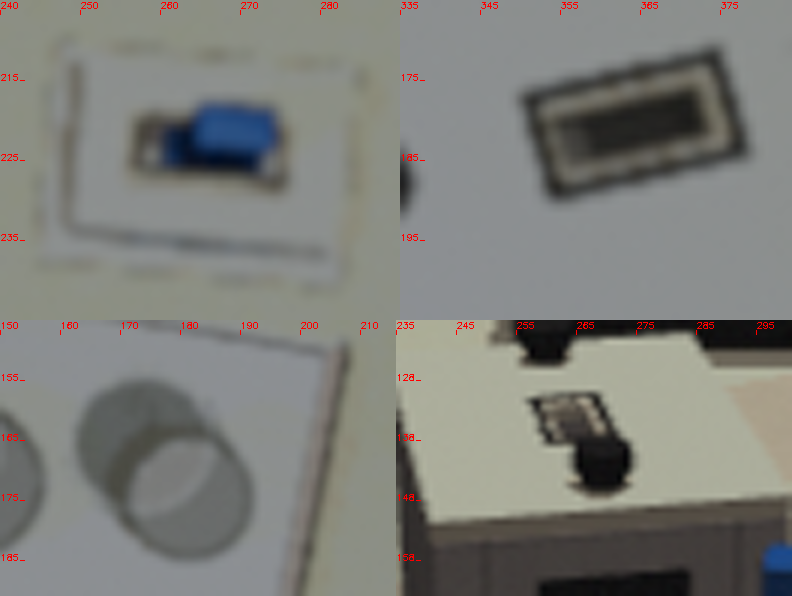

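View pics/c2.png

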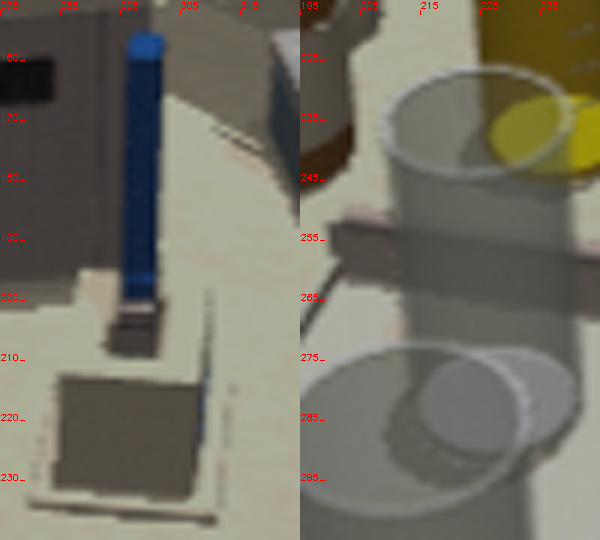

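The crops show the handle top at top px (269,220) and side px (299,157). The slot border centre is at top (364,180) and side (264,134). The beaker rim is at top (175,167) and side (224,235), with its bottom at top (181,173) and side (228,281).

```bash
cat > h.py <<'E'
import numpy as np,cv2
from scipy.spatial.transform import Rotation as Ro
from scipy.optimize import least_squares
from plant import r
class Cam:
    def __init__(s,n):
        i=r.camera_info(n); s.K=i["K"];s.d=i["distortion"];s.e=i["eye"];s.R=Ro.from_euler("xyz",i["attitude"],degrees=True).as_matrix()
    def proj(s,P):
        P=np.atleast_2d(np.asarray(P,float)); Rc=s.R.T
        return cv2.projectPoints(P,cv2.Rodrigues(Rc)[0],-Rc@s.e,s.K,s.d)[0][:,0]
    def ray(s,p):
        u=cv2.undistortPoints(np.array([[p]],float),s.K,s.d)[0,0]
        return s.R@np.array([u[0],u[1],1])
    def atz(s,p,z):
        d=s.ray(p); return s.e+d*(z-s.e[2])/d[2]
T,S=Cam("top"),Cam("side")
def tri(pt,ps):
    f=lambda X:np.r_[T.proj(X)[0]-pt,S.proj(X)[0]-ps]
    o=least_squares(f,[.45,0,.1]); return o.x,o.fun
E
python3 - <<'E'
from h import *
np.set_printoptions(precision=4,suppress=True)
for n,a,b in [("handle",(268.9,220.4),(299,157.2)),("slot",(364.06,180.06),(264.1,134)),("rim",(174.9,166.6),(224,234.8)),("bkbot",(180.8,173.4),(227.6,281.2))]: print(n,*tri(a,b))
print(T.atz((174.9,166.6),.124),T.atz((180.8,173.4),.006),S.atz((224,234.8),.124),T.atz((268.9,220.4),.186),S.atz((299,157.2),.186))
g=lambda c,x,y,s:np.array([x+(c[0]+.5)/s-.5,y+(c[1]+.5)/s-.5])
q=[T.atz(g((x-400,y),335,165,8),.155) for x,y in [(522,95),(718,48),(750,153),(553,200)]]
print("slot edges",[(q[(i+1)%4]-q[i])[:2] for i in range(4)],np.mean(q,0))
for e in (q[1]-q[0],q[2]-q[3]): print("slot y yaw",np.degrees(np.arctan2(e[1],e[0])))
q=[T.atz(g(p,240,205,8),.005) for p in [(65,40),(365,75),(340,290),(45,262)]]
print("stand",np.mean(q,0)); 
for e in (q[1]-q[0],q[2]-q[3],q[1]-q[2],q[0]-q[3]): print("yaw",np.degrees(np.arctan2(e[1],e[0])),np.linalg.norm(e))
q=[S.atz(g(p,275,150,6),z) for p,z in [((58,375),.06),((200,385),.06),((52,488),.006),((195,498),.006)]]
print(np.array(q))
# tray, scaled-picture corner pixels
q=[T.atz((np.array(p)+.5)*.64-.5,z) for p,z in [((200,213),.02),((324,234),.02),((301,356),.02),((172,334),.02)]]
print(np.array(q))
for n,p,z in [("amb",(365,187),.15),("tab",(423,195),.085),("yel",(373,255),.1),("wash",(204,428),.17),("small",(402,411),.1),("tip",(567,420),.06),("squat",(212,257),.085),("knob1",(516,293),.175),("knob2",(627,267),.175)]:
    print(n,T.atz((np.array(p)+.5)*.64-.5,z))
E
```

```text
handle [ 0.4511 -0.036   0.1858] [-0.0015  0.0345 -0.0353 -0.0038]
slot [ 0.5487 -0.2687  0.156 ] [-0.0003 -0.0326  0.0386  0.0068]
rim [0.5927 0.1905 0.1204] [-0.0387 -1.0445  0.7932  0.1654]
bkbot [0.5941 0.1951 0.0093] [ 0.0132  0.5652 -0.4069 -0.0778]
[0.5892 0.1896 0.124 ] [0.5964 0.1958 0.006 ] [0.5932 0.1952 0.124 ] [ 0.4511 -0.036   0.186 ] [ 0.451  -0.0356  0.186 ]
slot edges [array([ 0.0144, -0.0606]), array([-0.0322, -0.0077]), array([-0.0141,  0.0606]), array([0.032 , 0.0077])] [ 0.5489 -0.2691  0.155 ]
slot y yaw -76.65120508354063
slot y yaw -76.8679198565987
stand [ 0.4501 -0.0387  0.005 ]
yaw -96.95603216046645 0.10496706773310348
yaw -95.80510587941828 0.10168507659186422
yaw -7.915762239209053 0.0745138491619473
yaw -5.418632745262964 0.0765734172884757
[[0.483  0.0029 0.06  ]
 [0.4271 0.0079 0.06  ]
 [0.485  0.0031 0.006 ]
 [0.4271 0.0074 0.006 ]]
[[0.6997 0.3427 0.02  ]
 [0.6614 0.1217 0.02  ]
 [0.4443 0.1583 0.02  ]
 [0.4835 0.3797 0.02  ]]
amb [0.7017 0.0451 0.15  ]
tab [ 0.712  -0.0517  0.085 ]
yel [0.6039 0.0332 0.1   ]
wash [0.3365 0.2714 0.17  ]
small [ 0.3536 -0.012   0.1   ]
tip [ 0.3344 -0.2857  0.06  ]
squat [0.6041 0.2979 0.085 ]
knob1 [ 0.528  -0.1808  0.175 ]
knob2 [ 0.5674 -0.3518  0.175 ]
```

Emit:
carry_out(
  targets=[
    [0,0,-0.02,0,0,-0.175],
    [0,0,-0.02,0,0,-0.175],
    [0,0,-0.02,0,0,-0.175],
    [0,0,0,0,0,-0.175],
    [0,0,0,0,0,-0.175],
  ],
  hand=1,
)

```text
time_s: 0.72
tcp_pos: [0.2426, -0.6296, 0.2642]
eef_rot: [180.0, 0.0, -106.1]
contact_force: [-0.9, 0.7, -1.2]
gripper_width: 0.0876
gripper_force: 0.0
```

Emit:
carry_out(
  targets=[
    [0,0,0,0,0,-0.173],
    [0,0,0,0,0,0],
  ],
)

```text
time_s: 0.98
tcp_pos: [0.2426, -0.6297, 0.2641]
eef_rot: [180.0, 0.0, -96.1]
contact_force: [0.8, 0.9, 0.2]
gripper_width: 0.0879
gripper_force: 0.0
```

```bash
cat >> h.py <<'E'
def go(x,y,z,yaw):
    s=r.get_state(); M=Ro.from_euler("xyz",s["eef_rot"],degrees=True)
    G=Ro.from_euler("xyz",[180,0,yaw],degrees=True)
    d=M.inv().apply(np.array([x,y,z])-s["tcp_pos"])/.5
    w=(M.inv()*G).as_rotvec(degrees=True)/60
    print("t",s["time_s"],"pos",s["tcp_pos"].round(4),"rot",s["eef_rot"].round(2),"F",s["contact_force"].round(2),"w",round(s["gripper_width"],4),"gf",s["gripper_force"],"J",s["joints"].round(1))
    print("shift",d.round(4),"turn",w.round(4),"rows>=",abs(d).max()/.125)
E
python3 -c "
from h import *
go(.4505,-.036,.26,-96)"
```

```text
t 0.975 pos [ 0.2426 -0.6297  0.2641] rot [ 1.7997e+02  4.0000e-02 -9.6120e+01] F [0.75 0.93 0.2 ] w 0.0879 gf 0.0 J [-52.4  19.7   3.3  -0.  -73.6  46.3]
shift [-1.2249 -0.2869  0.0089] turn [ 0.0005  0.0007 -0.002 ] rows>= 9.7990541703803
```

Emit:
carry_out(
  targets=[
    [-0.111,-0.026,0,0,0,0],
    [-0.111,-0.026,0,0,0,0],
    [-0.111,-0.026,0,0,0,0],
    [-0.111,-0.026,0,0,0,0],
    [-0.111,-0.026,0,0,0,0],
  ],
)

```text
time_s: 1.6
tcp_pos: [0.3367, -0.359, 0.2645]
eef_rot: [-180.0, -0.0, -96.4]
contact_force: [0.4, 0.5, 1.0]
gripper_width: 0.0874
gripper_force: 0.0
```

Emit:
carry_out(
  targets=[
    [-0.111,-0.026,0,0,0,0],
    [-0.111,-0.026,0,0,0,0],
    [-0.111,-0.026,0,0,0,0],
    [-0.111,-0.026,0,0,0,0],
    [-0.111,-0.026,0,0,0,0],
  ],
)

```text
time_s: 2.22
tcp_pos: [0.4306, -0.0898, 0.2649]
eef_rot: [-180.0, 0.0, -96.3]
contact_force: [0.5, -1.1, -0.9]
gripper_width: 0.0876
gripper_force: 0.0
```

Emit:
carry_out(
  targets=[
    [-0.111,-0.026,0,0,0,0],
    [0,0,0,0,0,0],
    [0,0,0,0,0,0],
  ],
)

```text
time_s: 2.6
tcp_pos: [0.4489, -0.0376, 0.2644]
eef_rot: [180.0, -0.0, -96.1]
contact_force: [0.2, -0.7, -0.9]
gripper_width: 0.0874
gripper_force: 0.0
```

```bash
python3 -c "
from h import *
go(.4507,-.036,.139,-96)"
```

```text
t 2.6 pos [ 0.4489 -0.0376  0.2644] rot [ 1.7997e+02 -1.0000e-02 -9.6150e+01] F [ 0.15 -0.66 -0.93] w 0.0874 gf 0.0 J [ 20.4  -2.4 -23.3  -0.  -69.1 -26.5]
shift [-0.0037 -0.0033  0.2507] turn [ 0.0006 -0.0002 -0.0024] rows>= 2.0058105324039945
```

Emit:
carry_out(
  targets=[
    [-0.0037,-0.0033,0.07,0,0,0],
    [0,0,0.07,0,0,0],
    [0,0,0.07,0,0,0],
    [0,0,0.04,0,0,0],
    [0,0,0,0,0,0],
  ],
)

```text
time_s: 3.22
tcp_pos: [0.4497, -0.0377, 0.1385]
eef_rot: [179.8, -0.1, -96.3]
contact_force: [0.2, -0.2, 0.4]
gripper_width: 0.0877
gripper_force: 0.0
```

Run:
```python
from h import *
go(.4507,-.036,.139,-96)
a=r.capture("top")[190:250,225:305,::-1]; b=r.capture("side")[130:250,255:345,::-1]
cv2.imwrite("pics/g1.png",np.hstack([cv2.resize(a,(400,300),interpolation=2),np.zeros((300,2,3),np.uint8),cv2.resize(b,(225,300),interpolation=2)]))
```

```text
t 3.225 pos [ 0.4497 -0.0377  0.1385] rot [ 1.7983e+02 -8.0000e-02 -9.6260e+01] F [ 0.18 -0.15  0.38] w 0.0877 gf 0.0 J [ 20.4   4.6 -34.1  -0.  -51.5 -26.6]
shift [-0.0036 -0.0017 -0.0011] turn [ 0.0029 -0.0013 -0.0043] rows>= 0.02855397385611244
```

View pics/g1.png

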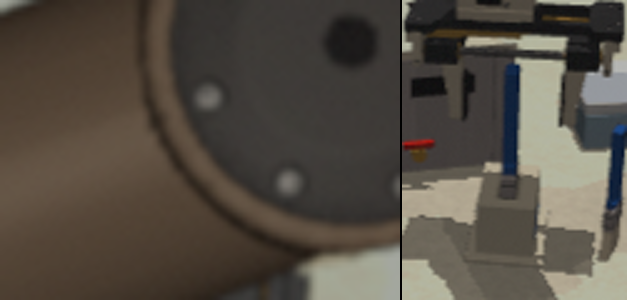

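Emit:
carry_out(
  targets=[
    [-0.0036,-0.0017,0,0,0,0],
    [0,0,0,0,0,0],
    [0,0,0,0,0,0],
  ],
)

```text
time_s: 3.7
tcp_pos: [0.4522, -0.0343, 0.14]
eef_rot: [-180.0, 0.0, -96.0]
contact_force: [0.6, 0.4, -0.1]
gripper_width: 0.0876
gripper_force: 0.0
```

Emit:
carry_out(
  targets=[
    [0,0,0,0,0,0],
    [0,0,0,0,0,0],
    [0,0,0,0,0,0],
    [0,0,0,0,0,0],
    [0,0,0,0,0,0],
  ],
  hand=0,
  squeeze=30,
)

```text
time_s: 4.32
tcp_pos: [0.4521, -0.0345, 0.1396]
eef_rot: [180.0, -0.0, -96.0]
contact_force: [-0.1, 0.6, -0.5]
gripper_width: 0.0433
gripper_force: 0.0
```

Emit:
carry_out(
  targets=[
    [0,0,0,0,0,0],
    [0,0,0,0,0,0],
    [0,0,0,0,0,0],
  ],
)

```text
time_s: 4.7
tcp_pos: [0.4521, -0.0344, 0.1396]
eef_rot: [-180.0, 0.0, -96.0]
contact_force: [-0.4, 0.8, -0.3]
gripper_width: 0.0138
gripper_force: 30.0
```

Emit:
carry_out(
  targets=[
    [0,0,-0.02,0,0,0],
    [0,0,-0.04,0,0,0],
    [0,0,-0.07,0,0,0],
    [0,0,-0.07,0,0,0],
    [0,0,-0.07,0,0,0],
  ],
)

```text
time_s: 5.32
tcp_pos: [0.4518, -0.0345, 0.2764]
eef_rot: [-180.0, 0.0, -96.0]
contact_force: [1.0, 0.5, -0.3]
gripper_width: 0.0139
gripper_force: 30.0
```

Emit:
carry_out(
  targets=[
    [0,0,-0.06,0,0,0],
    [0,0,0,0,0,0],
    [0,0,0,0,0,0],
  ],
)

```text
time_s: 5.7
tcp_pos: [0.4516, -0.0344, 0.3043]
eef_rot: [180.0, 0.0, -96.1]
contact_force: [0.3, -0.1, -1.1]
gripper_width: 0.014
gripper_force: 30.0
```

Run:
```python
from h import *
go(.594,.195,.305,-96)
```

```text
t 5.7 pos [ 0.4516 -0.0344  0.3043] rot [ 1.7998e+02  2.0000e-02 -9.6060e+01] F [ 0.3  -0.11 -1.08] w 0.014 gf 29.994657039642334 J [ 20.7  -3.4 -19.1  -0.  -74.4 -26.7]
shift [-0.4863 -0.2348 -0.0013] turn [ 0.0004  0.0003 -0.0009] rows>= 3.890520002915256
```

Emit:
carry_out(
  targets=[
    [-0.08,-0.039,0,0,0,0],
    [-0.1,-0.048,0,0,0,0],
    [-0.11,-0.053,0,0,0,0],
    [-0.11,-0.053,0,0,0,0],
    [-0.086,-0.042,0,0,0,0],
  ],
)

```text
time_s: 6.32
tcp_pos: [0.5949, 0.1967, 0.3027]
eef_rot: [179.9, -0.1, -96.0]
contact_force: [0.2, -0.0, 1.1]
gripper_width: 0.0138
gripper_force: 30.0
```

Emit:
carry_out(
  targets=[
    [0,0,0,0,0,0],
    [0,0,0,0,0,0],
    [0,0,0,0,0,0],
  ],
)

```text
time_s: 6.7
tcp_pos: [0.594, 0.194, 0.3046]
eef_rot: [180.0, -0.0, -96.1]
contact_force: [0.1, -0.7, -0.9]
gripper_width: 0.0138
gripper_force: 30.0
```

Run:
```python
from h import *
go(.594,.195,.305,-96)
b=r.capture("side")[:,:,::-1]; cv2.imwrite("pics/s2.png",b); x,y,w,h=165,110,130,195
c=cv2.resize(b[y:y+h,x:x+w],None,fx=3,fy=3,interpolation=2)
a=r.capture("top")[:,:,::-1]; cv2.imwrite("pics/t2.png",a)
c2=cv2.resize(a[120:215,130:263],None,fx=3,fy=3,interpolation=2)
c2=np.vstack([c2,np.zeros((c.shape[0]-c2.shape[0],c2.shape[1],3),np.uint8)])
cv2.imwrite("pics/g2.png",np.hstack([c,c2]))
```

```text
t 6.7 pos [0.594  0.194  0.3046] rot [ 1.7999e+02 -1.0000e-02 -9.6080e+01] F [ 0.15 -0.75 -0.91] w 0.0138 gf 29.99475359916687 J [ 36.   13.9   0.3  -0.  -76.5 -42. ]
shift [-0.0021  0.0003 -0.0009] turn [ 0.0002 -0.0002 -0.0013] rows>= 0.01653280918781845
```

View pics/g2.png

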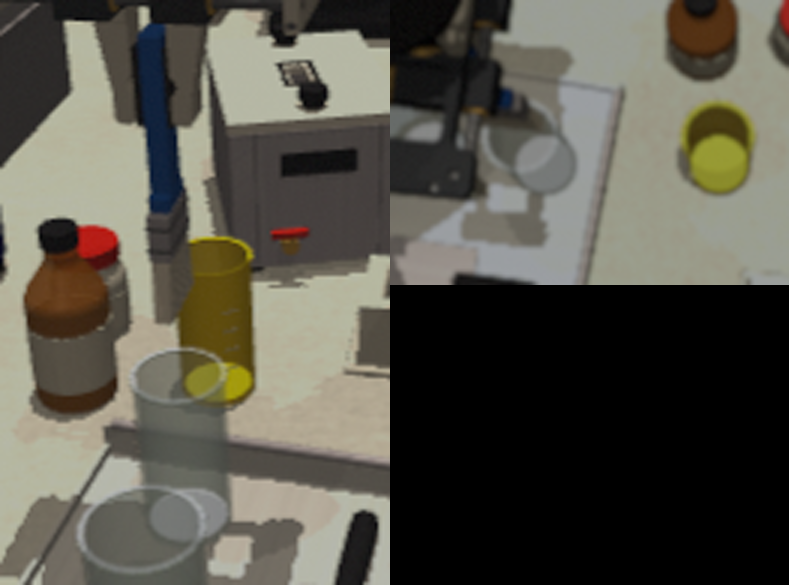

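The brush is held above the beaker. In the side picture its bristle end is at about (222,215) and its handle top at about (215,120). I'll compare these with the predictions.

Run:
```python
from h import *
np.set_printoptions(precision=2,suppress=True)
p=np.array([.594,.194,.1756])
print(S.proj([p,p+[0,0,.176],p+[0,0,.04]]), S.proj([p+[.001,0,0],p+[0,.001,0],p+[0,0,.001]])-S.proj(p))
c=Ro.from_euler('z',-6,degrees=True).as_matrix()
def box(z,w,t): return S.proj([p+c@[sx*t/2,sy*w/2,z] for sx in(-1,1) for sy in (-1,1)])
print("bottom",box(0,.042,.012),"\nfer bot",box(.04,.044,.014),"\nfer top",box(.07,.044,.014),"\ntop",box(.176,.024,.014))
b=cv2.imread("pics/s2.png")
# row-wise: brightness across brush rows
for y in (130,140,150,160,170): 
    m=(b[y,195:235,0].astype(int)-b[y,195:235,2])>25; x=np.where(m)[0]+195; print(y,x.min(),x.max(),len(x))
c=cv2.resize(b[105:225,190:250],None,fx=5,fy=5,interpolation=2)
bk=cv2.resize(b[220:300,190:260],None,fx=5,fy=5,interpolation=2)
bk=np.vstack([bk,np.zeros((200,350,3),np.uint8)])
cv2.imwrite("pics/g3.png",np.hstack([c,bk]))
```

```text
[[221.9  211.28]
 [214.83 119.23]
 [220.43 192.24]] [[-0.54 -0.01]
 [-0.09  0.28]
 [-0.04 -0.46]]
bottom [[227.93 205.79]
 [222.01 217.58]
 [221.79 205.31]
 [215.58 217.03]] 
fer bot [[227.32 186.84]
 [220.9  198.5 ]
 [219.98 186.33]
 [213.18 197.91]] 
fer top [[226.33 172.15]
 [219.72 183.22]
 [218.86 171.68]
 [211.85 182.68]] 
top [[220.94 117.12]
 [216.92 121.73]
 [212.83 116.82]
 [208.56 121.41]]
130 211 218 8
140 212 219 8
150 213 220 8
160 214 223 10
170 215 224 10
```

View pics/g3.png

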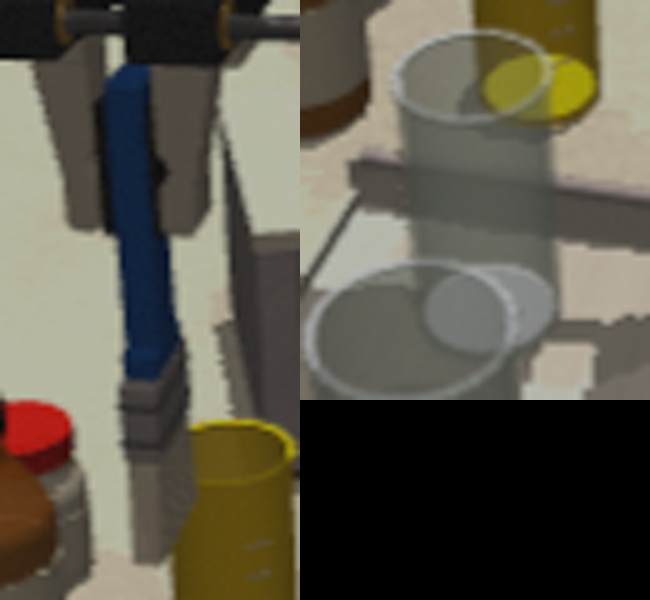

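Emit:
carry_out(
  targets=[
    [-0.0058,-0.0034,0,0,0,0],
    [0,0,0.05,0,0,0],
    [0,0,0.04,0,0,0],
    [0,0,0.03,0,0,0],
    [0,0,0,0,0,0],
  ],
)

```text
time_s: 7.42
tcp_pos: [0.5961, 0.1972, 0.2436]
eef_rot: [179.9, -0.1, -96.1]
contact_force: [0.6, 0.3, -0.7]
gripper_width: 0.014
gripper_force: 30.0
```

Emit:
carry_out(
  targets=[
    [0,0,0.02,0,0,0],
    [0,0,0.02,0,0,0],
    [0,0,0.02,0,0,0],
    [0,0,0,0,0,0],
    [0,0,0,0,0,0],
  ],
)

```text
time_s: 8.05
tcp_pos: [0.5967, 0.1976, 0.2148]
eef_rot: [-180.0, -0.0, -96.0]
contact_force: [-0.2, -0.7, -1.1]
gripper_width: 0.0136
gripper_force: 30.0
```

Run:
```python
from h import *
go(.596,.1967,.146,-96)
b=r.capture("side")[:,:,::-1]
cv2.imwrite("pics/g4.png",cv2.resize(b[140:300,180:270],None,fx=3.5,fy=3.5,interpolation=2))
```

```text
t 8.05 pos [0.5967 0.1976 0.2148] rot [-179.98   -0.    -96.04] F [-0.16 -0.66 -1.06] w 0.0136 gf 29.994668662548065 J [ 36.1  16.9  -7.2   0.  -65.9 -42.1]
shift [0.0019 0.0012 0.1375] turn [-0.0003 -0.     -0.0007] rows>= 1.1001869204138301
```

View pics/g4.png

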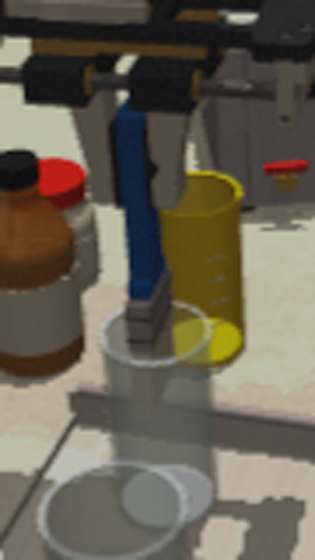

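Bristles are inside the beaker with no contact force. The brush sits about 3 mm to +x of the rim centre (rim centre crop x≈155, ferrule ≈148). I'll correct that and continue down.

Emit:
carry_out(
  targets=[
    [0.0024,0.005,0,0,0,0],
    [0,0,0.03,0,0,0],
    [0,0,0.03,0,0,0],
    [0,0,0.02,0,0,0],
    [0,0,0,0,0,0],
  ],
)

```text
time_s: 8.72
tcp_pos: [0.5933, 0.1963, 0.1731]
eef_rot: [179.9, -0.1, -96.0]
contact_force: [0.3, 0.7, -1.7]
gripper_width: 0.0139
gripper_force: 30.0
```

Emit:
carry_out(
  targets=[
    [0,0,0.02,0,0,0],
    [0,0,0.02,0,0,0],
    [0,0,0.0175,0,0,0],
    [0,0,0,0,0,0],
    [0,0,0,0,0,0],
  ],
)

```text
time_s: 9.35
tcp_pos: [0.5941, 0.1967, 0.146]
eef_rot: [-180.0, 0.0, -96.0]
contact_force: [-0.5, 0.4, -0.1]
gripper_width: 0.0139
gripper_force: 30.0
```

Run:
```python
from h import *
go(.594,.1967,.146,-96)
b=r.capture("side")[:,:,::-1]
cv2.imwrite("pics/g5.png",cv2.resize(b[140:300,180:270],None,fx=3.5,fy=3.5,interpolation=2))
```

```text
t 9.35 pos [0.5941 0.1967 0.146 ] rot [-179.98    0.    -96.04] F [-0.49  0.39 -0.11] w 0.0139 gf 29.994804561138153 J [ 36.2  19.8 -12.6   0.  -57.6 -42.2]
shift [-0.0001  0.0002  0.    ] turn [-0.0003  0.     -0.0006] rows>= 0.0015566113985504332
```

View pics/g5.png

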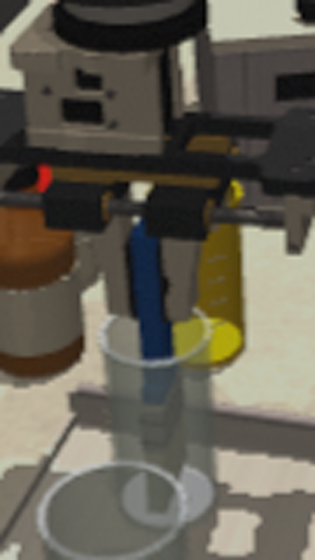

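Bristle ends are at the bottom, centred in the beaker, which stands still. Next: stroke up and down again.

Emit:
carry_out(
  targets=[
    [0,0,-0.04,0,0,0],
    [0,0,-0.05,0,0,0],
    [0,0,-0.04,0,0,0],
    [0,0,0,0,0,0],
    [0,0,0,0,0,0],
  ],
)

```text
time_s: 10.02
tcp_pos: [0.5935, 0.1965, 0.2103]
eef_rot: [180.0, 0.0, -96.1]
contact_force: [-0.2, -0.2, -0.6]
gripper_width: 0.014
gripper_force: 30.0
```

Emit:
carry_out(
  targets=[
    [0,0,0.03,0,0,0],
    [0,0,0.04,0,0,0],
    [0,0,0.03,0,0,0],
    [0,0,0.02,0,0,0],
    [0,0,0.01,0,0,0],
  ],
)

```text
time_s: 10.65
tcp_pos: [0.5937, 0.1965, 0.1449]
eef_rot: [180.0, -0.0, -96.0]
contact_force: [0.6, -0.9, -1.1]
gripper_width: 0.0138
gripper_force: 30.0
```

Emit:
carry_out(
  targets=[
    [0,0,0.002,0,0,0],
    [0,0,0,0,0,0],
    [0,0,0,0,0,0],
  ],
)

```text
time_s: 11.02
tcp_pos: [0.5941, 0.1968, 0.1454]
eef_rot: [-180.0, 0.0, -96.0]
contact_force: [0.1, 0.2, -0.2]
gripper_width: 0.0137
gripper_force: 30.0
```

Emit:
carry_out(
  targets=[
    [0,0,-0.04,0,0,0],
    [0,0,-0.06,0,0,0],
    [0,0,-0.06,0,0,0],
    [0,0,-0.08,0,0,0],
    [0,0,-0.08,0,0,0],
  ],
)

```text
time_s: 11.65
tcp_pos: [0.5938, 0.1965, 0.3066]
eef_rot: [-180.0, 0.0, -96.0]
contact_force: [0.6, -0.3, -0.2]
gripper_width: 0.0137
gripper_force: 30.0
```

Emit:
carry_out(
  targets=[
    [0,0,-0.08,0,0,0],
    [0,0,0,0,0,0],
    [0,0,0,0,0,0],
  ],
)

```text
time_s: 12.02
tcp_pos: [0.5935, 0.1966, 0.3445]
eef_rot: [180.0, 0.0, -96.1]
contact_force: [-0.1, -1.1, -0.9]
gripper_width: 0.0137
gripper_force: 30.0
```

Run:
```python
from h import *
b=r.capture("side")[:,:,::-1]; cv2.imwrite("pics/s6.png",b)
a=cv2.imread("pics/side0.png")[220:300,195:250].astype(int); print("beaker region mean diff",abs(a-b[220:300,195:250]).mean())
go(.549,-.268,.346,-76.8)
```

```text
beaker region mean diff 6.5815909090909095
t 12.075 pos [0.5934 0.1965 0.3438] rot [ 1.7992e+02 -3.0000e-02 -9.6050e+01] F [-0.63 -0.09 -0.36] w 0.0136 gf 29.994641840457916 J [ 36.2  13.2   4.4  -0.  -81.3 -42.2]
shift [ 0.9331 -0.0097 -0.0039] turn [ 1.400e-03 -3.000e-04 -3.208e-01] rows>= 7.4651865929348356
```

Emit:
carry_out(
  targets=[
    [0,0,0,0,0,-0.16],
    [0,0,0,0,0,-0.16],
    [0,0,0,0,0,0],
    [0,0,0,0,0,0],
  ],
)

```text
time_s: 12.58
tcp_pos: [0.5937, 0.1965, 0.3441]
eef_rot: [179.9, -0.0, -77.1]
contact_force: [-0.1, 0.7, -0.2]
gripper_width: 0.0141
gripper_force: 30.0
```

Run:
```python
from h import *
go(.5498,-.2673,.345,-76.8)
```

```text
t 12.575 pos [0.5937 0.1965 0.3441] rot [ 1.7993e+02 -2.0000e-02 -7.7060e+01] F [-0.1   0.71 -0.18] w 0.0141 gf 29.994596242904663 J [ 36.2  13.2   4.5  -0.  -81.3 -23.2]
shift [ 0.8844  0.2933 -0.0011] turn [ 0.0011 -0.0004 -0.0043] rows>= 7.075085528338731
```

Emit:
carry_out(
  targets=[
    [0.07,0.0233,0,0,0,0],
    [0.09,0.03,0,0,0,0],
    [0.09,0.03,0,0,0,0],
    [0.09,0.03,0,0,0,0],
    [0.09,0.03,0,0,0,0],
  ],
)

```text
time_s: 13.2
tcp_pos: [0.5726, -0.0305, 0.3447]
eef_rot: [180.0, 0.0, -77.0]
contact_force: [-0.1, -0.4, -0.4]
gripper_width: 0.0135
gripper_force: 30.0
```

Emit:
carry_out(
  targets=[
    [0.09,0.03,0,0,0,0],
    [0.09,0.03,0,0,0,0],
    [0.09,0.03,0,0,0,0],
    [0.09,0.03,0,0,0,0],
    [0.0944,0.03,0,0,0,-0.004],
  ],
)

```text
time_s: 13.82
tcp_pos: [0.5514, -0.2688, 0.3447]
eef_rot: [180.0, 0.0, -76.8]
contact_force: [0.0, -0.5, -0.4]
gripper_width: 0.014
gripper_force: 30.0
```

Emit:
carry_out(
  targets=[
    [0,0,0,0,0,0],
    [0,0,0,0,0,0],
    [0,0,0,0,0,0],
  ],
)

```text
time_s: 14.2
tcp_pos: [0.5518, -0.2665, 0.3449]
eef_rot: [-180.0, 0.0, -76.6]
contact_force: [-1.3, -1.2, -0.1]
gripper_width: 0.014
gripper_force: 30.0
```

Run:
```python
from h import *
go(.5498,-.2673,.345,-76.8)
```

```text
t 14.2 pos [ 0.5518 -0.2665  0.3449] rot [-1.7999e+02  1.0000e-02 -7.6600e+01] F [-1.33 -1.16 -0.14] w 0.014 gf 29.99496191740036 J [ -7.5  11.9   2.9  -0.  -81.   20.9]
shift [ 0.0005  0.0043 -0.0002] turn [-0.0001  0.0001  0.0033] rows>= 0.03463260767327549
```

Emit:
carry_out(
  targets=[
    [0.0005,0.0043,0.05,0,0,0],
    [0,0,0.03,0,0,0],
    [0,0,0.02,0,0,0],
    [0,0,0,0,0,0],
    [0,0,0,0,0,0],
  ],
)

```text
time_s: 14.82
tcp_pos: [0.5501, -0.2682, 0.2955]
eef_rot: [-180.0, -0.0, -76.6]
contact_force: [-0.1, 0.0, -0.2]
gripper_width: 0.0138
gripper_force: 30.0
```

Run:
```python
from h import *
np.set_printoptions(precision=1,suppress=True)
go(.5498,-.2673,.2949,-76.8)
s=r.get_state();p=s["tcp_pos"]-[0,0,.1296]
b=r.capture("side")[:,:,::-1]; a=r.capture("top")[:,:,::-1]
cv2.imwrite("pics/s7.png",b);cv2.imwrite("pics/t7.png",a)
B=cv2.resize(b[80:155,235:300],None,fx=8,fy=8,interpolation=2); A=cv2.resize(a[150:215,335:390],None,fx=5,fy=5,interpolation=2)
A=np.vstack([A,np.zeros((600-A.shape[0],A.shape[1],3),np.uint8)])
cv2.imwrite("pics/g7.png",np.hstack([B,A]))
c=Ro.from_euler('z',13.3,degrees=True).as_matrix()
f=lambda q,z,w,t,C:C.proj([q+c@[sx*t/2,sy*w/2,z] for sx,sy in ((-1,-1),(1,-1),(1,1),(-1,1))])
print("side crop: bristle",(f(p,0,.042,.012,S)-[235,80])*8+3.5,"\nfer bot",(f(p,.04,.044,.014,S)-[235,80])*8+3.5,"\nhandle top",(f(p,.176,.024,.014,S)-[235,80])*8+3.5)
q=np.array([.5488,-.2689,.155]); print("border",(f(q,0,.0622,.033,S)-[235,80])*8+3.5)
```

```text
t 14.825 pos [ 0.6 -0.3  0.3] rot [-180.    -0.   -76.6] F [-0.1  0.  -0.2] w 0.0138 gf 29.99464988708496 J [ -7.7  12.8  -2.2   0.  -74.9  21.1]
shift [-0.  0.  0.] turn [-0. -0.  0.] rows>= 0.014729220772813174
side crop: bristle [[239.2 389.8]
 [206.7 392.1]
 [224.9 431.1]
 [258.4 428.7]] 
fer bot [[239.7 282.9]
 [201.4 285.5]
 [220.5 323.3]
 [260.3 320.6]] 
handle top [[238.4 -97.7]
 [197.5 -95.5]
 [208.4 -81.6]
 [250.1 -83.8]]
border [[266.7 406.3]
 [178.7 412.6]
 [204.4 471.7]
 [296.6 464.8]]
```

View pics/g7.png

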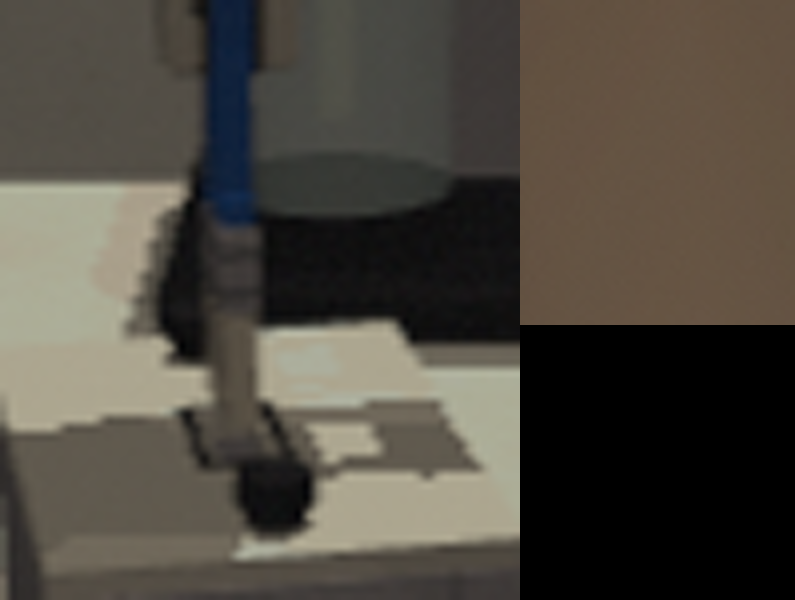

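The bristles are right above the slot: bristle centre at crop (238,415), slot border as predicted. I'll lower them carefully.

Emit:
carry_out(
  targets=[
    [0,0,0.015,0,0,0],
    [0,0,0.015,0,0,0],
    [0,0,0.01,0,0,0],
    [0,0,0,0,0,0],
    [0,0,0,0,0,0],
  ],
)

```text
time_s: 15.55
tcp_pos: [0.5498, -0.2682, 0.275]
eef_rot: [-180.0, -0.0, -76.6]
contact_force: [1.0, -0.4, -0.8]
gripper_width: 0.0142
gripper_force: 30.0
```

Emit:
carry_out(
  targets=[
    [0,0,0.015,0,0,0],
    [0,0,0.015,0,0,0],
    [0,0,0.015,0,0,0],
    [0,0,0,0,0,0],
    [0,0,0,0,0,0],
  ],
)

```text
time_s: 16.18
tcp_pos: [0.5498, -0.2682, 0.2524]
eef_rot: [-180.0, -0.0, -76.6]
contact_force: [-0.6, 0.4, -1.4]
gripper_width: 0.0137
gripper_force: 30.0
```

Run:
```python
from h import *
go(.5498,-.2673,.2146,-76.8); print(r.get_state()["moment"])
```

```text
t 16.175 pos [ 0.5498 -0.2682  0.2524] rot [-1.80e+02 -1.00e-02 -7.66e+01] F [-0.6   0.42 -1.35] w 0.0137 gf 29.994615018367767 J [ -7.7  14.   -6.2   0.  -69.8  21.1]
shift [-0.0017 -0.0004  0.0756] turn [-0.     -0.0002  0.0033] rows>= 0.6049050582859502
[ 0.0220683   0.14027867 -0.01084944]
```

Emit:
carry_out(
  targets=[
    [-0.001,0,0.008,0,0,0],
    [0,0,0.008,0,0,0],
    [0,0,0.004,0,0,0],
    [0,0,0,0,0,0],
    [0,0,0,0,0,0],
  ],
)

```text
time_s: 16.8
tcp_pos: [0.5497, -0.2676, 0.2424]
eef_rot: [-180.0, -0.0, -76.6]
contact_force: [0.6, 0.3, 0.1]
gripper_width: 0.014
gripper_force: 30.0
```

Emit:
carry_out(
  targets=[
    [0,0,0.006,0,0,0],
    [0,0,0.006,0,0,0],
    [0,0,0,0,0,0],
    [0,0,0,0,0,0],
  ],
)

```text
time_s: 17.3
tcp_pos: [0.5496, -0.2676, 0.2363]
eef_rot: [180.0, -0.0, -76.6]
contact_force: [-0.0, 0.0, -0.2]
gripper_width: 0.0139
gripper_force: 30.0
```

Emit:
carry_out(
  targets=[
    [0,0,0.008,0,0,0],
    [0,0,0.008,0,0,0],
    [0,0,0.008,0,0,0],
    [0,0,0.008,0,0,0],
    [0,0,0,0,0,0],
  ],
)

```text
time_s: 17.92
tcp_pos: [0.5493, -0.2675, 0.2198]
eef_rot: [180.0, 0.0, -76.6]
contact_force: [0.6, -0.3, 0.1]
gripper_width: 0.0141
gripper_force: 30.0
```

Emit:
carry_out(
  targets=[
    [0,0,0.002,0,0,0],
    [0,0,0,0,0,0],
    [0,0,0,0,0,0],
    [0,0,0,0,0,0],
    [0,0,0,0,0,0],
  ],
)

```text
time_s: 18.55
tcp_pos: [0.5496, -0.2676, 0.2193]
eef_rot: [-180.0, -0.0, -76.6]
contact_force: [-0.3, 1.0, -1.3]
gripper_width: 0.0137
gripper_force: 30.0
```

Run:
```python
from h import *
go(.5498,-.2673,.2196,-76.8); print(r.get_state()["moment"])
b=r.capture("side")[:,:,::-1].astype(int)
# handle top end row by blue mask, to check for slip
m=((b[60:145,245:285,0]-b[60:145,245:285,2])>25); ys,xs=np.where(m); print("blue rows",ys.min()+60,ys.max()+60,"pred shoulder bottom/handle top",S.proj([[.549,-.268,.09+.07],[.549,-.268,.09+.176]]))
a=cv2.imread("pics/s6.png")[215:310,150:260].astype(int); print(abs(a-b[215:310,150:260]).mean())
```

```text
t 18.55 pos [ 0.5496 -0.2676  0.2193] rot [-180.     -0.    -76.61] F [-0.27  0.98 -1.31] w 0.0137 gf 29.9948251247406 J [ -7.7  15.2  -9.   -0.  -65.8  21.1]
shift [-0.0005 -0.0006 -0.0005] turn [-0.     -0.      0.0032] rows>= 0.004809635601361507
[0.06077793 0.12337574 0.01862225]
blue rows 96 133 pred shoulder bottom/handle top [[263.98863099 132.79636588]
 [263.38092096  96.43087897]]
13.35291866028708
```

Run:
```python
from h import *
b=np.ascontiguousarray(r.capture("side")[:,:,::-1]); a=cv2.imread("pics/side0.png")
for n,(y0,y1,x0,x1) in dict(rim=(222,248,205,245),base=(270,295,212,246),squat=(272,300,190,236),spat=(278,315,272,295)).items():
    m=cv2.minMaxLoc(cv2.matchTemplate(b[y0-8:y1+8,x0-8:x1+8],a[y0:y1,x0:x1],cv2.TM_CCOEFF_NORMED)); print(n,round(m[1],3),m[3][0]-8,m[3][1]-8)
r.close_job(); print(r.get_state()["time_s"])
```

```text
rim 0.935 0 0
base 1.0 0 0
squat 0.999 0 0
spat 1.0 0 0
the job is handed in; nothing more can be done
the job is handed in; nothing more can be done
```

The brush cleaned the tall beaker (down, up, down again) and is now held steady through the bath slot, bristle ends about 65 mm below the cover top with almost no contact force. The beaker, squat beaker and spatula have not moved in the side view; I did not re-check the other bystanders. The job was handed in at about 18.6 s, and no verdict was returned.

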